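Pass a slide rack through a drop gate to the microscope feed

ROBOT

A 6-joint arm with a two-finger parallel gripper is mounted at the origin on the work surface. World frame = base frame: x ahead of the robot, y to its left, z up, the work surface at z = 0. Lengths are in m, angles in rad, forces in N, time in s.
With the tool pointing down it reaches from about 0.35 to 0.95 m from the base axis. Payload 17.4 kg.
Tool frame: the origin (TCP) lies on the centre line of the jaws, within the pads' length; the fingertips stand 14 mm ahead of it and the grasp point (between the pads) lies 5 mm behind it (r.tip_extent is the distance from the TCP to the fingertips, in m); z points along the fingers, y is the direction in which the jaws open and shut (so a half turn about z gives the same grasp; the last joint's range is limited). The gripper opens to 93 mm and grips with 3 to 60 N. Pads are 15 mm wide; open, the fingers measure 128 mm over their backs; the gripper's body (75 mm by 188 mm) begins 65 mm behind the grasp point.
Start: joints at [-1.206, 0.116, 1.442, -0, 1.584, -0.038], TCP at [0.265, -0.621, 0.233] pointing down, gripper open.
Joint ranges: [-2.83, 2.83], [-0.83, 2.19], [0.07, 2.5], [-1.14, 4.28], [0.01, 3], [-2.97, 2.97]. Speed limits (rad/s): [1.89, 1.89, 2.22, 3.14, 3.14, 3.14].

INTERFACE

Orientations are given as a unit quaternion [w, x, y, z].
In Python, from cell import r gives the robot as it stands.
- The arm moves only by the tool jog_arm, never from a script. Its argument "commands" is a list of rows, each an object of numbers: "x", "y", "z": the shift along the world's x, y, z in mm; "twist": the turn about the world's z in rad; "grip": the finger opening in mm, from 0 to 93. A call has 1 to 20 rows; each row is the pose to reach, as a shift and turn from the pose commanded when the call began; what a row does not reach only later rows make up. A row lasts 1/8 s, in which the tool goes at most 62.5 mm and 10.7 degrees, less where a joint would pass 70% of its speed; a pose out of reach is approached as far as the arm can. A call with a gripper value outside its range is refused whole. The fingers move at their own pace and stop on an object; the grip force is fixed at half the most. Time passes only in rows, so rows that repeat a pose let the fingers close. It gives the time, the measured TCP pose, the force and the opening at its end, in the units of the state.
- r.read_state(): the state, without advancing time (a new reading comes with each control period).
- r.read_camera(name): name is "scene" or "side" or "wrist"; returns (picture, depth): 420x560x3 uint8, red, green, blue; 420x560 float32, m along the optical axis (not along the pixel's ray), 0 where there is no reading.
- r.camera_info(name): a dict with "fx", "fy", "cx", "cy" (pixels), "position" and "orientation" of the camera in the world. Camera axes: x right, y down, z forward; pixel columns grow to the right and rows downward; lengths in m; the calibration is good to about 2 mm. A picture is of the moment at which its call begins: read the wrist's pose just before it. camera_info takes no time and is no camera call; for the wrist camera it gives the pose at the moment of the call.
- r.sign_off(): hands the job in, once; it reports no verdict.
The state is a dict: "time_s": time; "joints": joint angles; "joint_vel": joint speeds; "joint_efforts": joint torques, N m; "eef_pos": TCP position; "tool_rot": TCP orientation; "wrist_force": force on the tool from outside, world axes, zero at the start; "ft_torque": the same for the moment, N m; "grip_width": finger opening in m.
Only numpy, scipy, OpenCV 4.12 (cv2) and the standard library are available. Lean on these libraries where they do the work, as an engineer would, in place of code of your own. Each camera call takes 0.05 s, during which the arm holds its last target. There are 200 camera calls.

TASK

With one fingertip press the long black paddle down so that the gate drops out of the chute, and keep it held down while another finger of the same hand pushes the slide rack along the chute, right past the gate, until it is fully home against the end stop; then let go so that the gate springs up again behind the rack. Only push the rack: do not pick it up or tip it, do not let the gate come up under it, and leave the jar, the dish and the small box where they are.

Things in the scene. Friction and masses are not known exactly. Their poses are not given: they have to be found in the camera images.
- chute: Fixed aluminium chute. Origin on the table below the middle of the gate; +x: the way the rack travels, +y: the paddle's side, z up. Floor 48 mm above the table, from x = -185 to +127 mm. Low kerbs along it: inner faces at y = +-31, outer +-35 mm, tops 12 mm above the floor. Two white hinge posts at y = -75, x = +-45 mm are 80 mm high.
- end_stop (a point): Centre of the inner face of the upright plate that closes the chute's far end, at chute x = +121 mm and floor height; the plate's top is 72 mm above the table.
- rack: White plastic slide rack with five glass slides, 90 mm long (own x, along the chute), 56 wide, 48 high, about 0.25 kg, open on top; origin at the centre of its underside. A flat upright plate closes each end over the full width and height. Stands loose on the chute floor before the gate, +x towards it, with 3 mm play to each kerb. Home, its origin is at chute x = 76 mm.
- gate (a joint): Angle of the gate (rad): 0 = up (shut), 0.45 = lower stop; from about 0.30 it is wholly below the floor. It turns about a hinge parallel to the chute at chute y = -75 mm, 68 mm above the table, so the rack cannot push it open. A spring lifts it as soon as it is let go (2 N on the paddle when shut, 3 N at the lower stop).
- gate_top (a point): Middle of the upper edge of the gate, an 8 mm thick steel plate across the chute at chute x = 0; shut, this edge stands 12 mm above the chute floor, 60 mm above the table.
- paddle (a point): Middle of the top of the gate's paddle, a flat black strip 230 x 36 mm beyond the +y kerb, from chute x = -175 to +55 mm. Shut: at y = 61 mm, 133 mm above the table, outer edge tilted up 0.42 rad. Pressed, it comes level: y = 75 mm, height 90 mm at gate 0.30, 75 at 0.40, 67 at 0.45. A fingertip at y = 70 mm stays on it and can slide along it, level with the rack's end plate.
- jar: Small amber glass jar with a black cap, 52 mm across, 75 mm high, on the table beyond the paddle; origin at the centre of its underside. Bystander, to be left where it is.
- dish: Shallow round glass dish, 90 mm across, 16 mm high, on the table beyond the paddle; origin at the centre of its underside. Bystander, to be left where it is.
- slidebox: Closed light-brown cardboard slide box 85 x 40 x 32 mm on the table beside the chute, on the hinge's side; origin at the centre of its underside. Bystander, to be left where it is.
Mind the look-alikes: they are no part of the job. Of the things like the rack, leave any that is purple or red; of the rest the smaller one is meant.

How it is judged:
By the outcome, as a careful person would: the job done as asked, in the order asked, and still so for the second after the job is handed in, with the robot touching nothing.
It also fails if it takes over 48 s, if anything falls off the work surface, if the arm or the gripper's body presses on something with over 40 N, if the wrist force passes 120 N, or if a joint passes its speed limit or range.

## Working session

There is one attempt and no reset: what is moved stays moved. The work goes in short steps, Python scripts to look and compute and a tool call to move; the robot and the scene stay as the last step left them, time stands still between calls to the robot, and variables do not carry over. Pictures are saved under pics/ and viewed, about 8 in all and at most 12, crops included, and the job is handed in when it is done.

Besides the shell and the picture viewer there is one more tool, called after "Emit:" as name([rows], argument=value, ...), one row to a line, values as JSON. jog_arm: Moves the arm, as the interface text tells. Its arguments: {"type":"object","properties":{"commands":{"type":"array"}},"required":["commands"]}

```bash
ls; mkdir -p pics; cat > h.py <<'E'
import numpy as np, cv2
from cell import r
from scipy.spatial.transform import Rotation as R
def cam(n):
    i=r.camera_info(n); p,d=r.read_camera(n)
    q=np.array(i["orientation"]); M=R.from_quat(q[[1,2,3,0]]).as_matrix()
    return p,d,i,M
def pts(d,i,M):
    v,u=np.mgrid[:d.shape[0],:d.shape[1]]
    c=np.stack([(u-i["cx"])/i["fx"]*d,(v-i["cy"])/i["fy"]*d,d],-1)
    return c@M.T+np.array(i["position"])
E
python3 - <<'E'
from h import *
for n in ("scene","side"):
    p,d,i,M=cam(n); cv2.imwrite(f"pics/{n}0.png",p[...,::-1]); np.savez(f"{n}0.npz",p=p,P=pts(d,i,M),d=d,M=M,pos=i["position"],k=[i[k] for k in("fx","fy","cx","cy")])
    print(n,i["position"],M[:,2])
print(r.read_state())
E
```

```text
pics
scene [1.07606849 0.26435864 0.73035324] [-0.6309335  -0.22320044 -0.74303734]
side [ 0.43011702 -0.51598077  0.63193254] [ 0.16058095  0.72947191 -0.66489434]
{'time_s': 0.1, 'joints': array([-1.20582177e+00,  1.16466783e-01,  1.44217709e+00,  9.99512751e-06,
        1.58401351e+00, -3.78033356e-02]), 'joint_vel': array([ 0.00161106, -0.0001287 , -0.00224017,  0.00072327, -0.00089006,
        0.00025207]), 'joint_efforts': array([ 1.52853325e-03, -7.22894311e+01, -6.23863435e+01,  7.81011907e-02,
        2.28140684e-02, -1.70699559e-05]), 'eef_pos': array([ 0.26451766, -0.62083469,  0.23197288]), 'tool_rot': array([-5.26070096e-04,  9.79789540e-01,  2.00030433e-01, -8.17686669e-05]), 'wrist_force': array([-0.06009178,  1.03010775,  0.14036227]), 'ft_torque': array([-0.0252172 , -0.00827302, -0.01186425]), 'grip_width': 0.09307918645249609}
```

View pics/scene0.png

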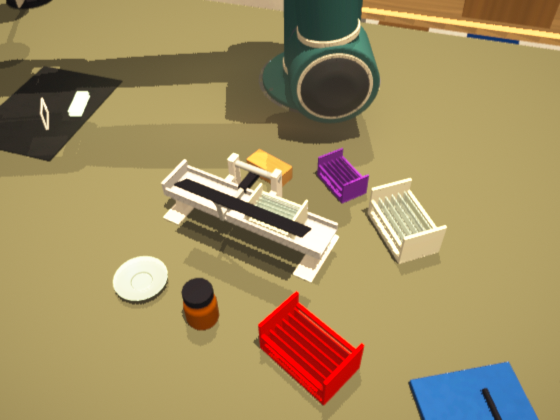

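View pics/side0.png

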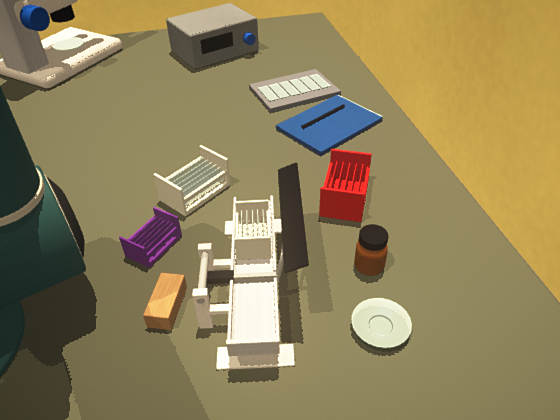

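Candidates for the rack: white in the chute (scene 275,212 / side 253,230), larger white on the table (404,220 / 192,180), purple (342,175) and red (310,348). The purple and red ones are excluded, and the small white one on the chute floor fits the description. The end stop is at scene (175,175) / side (255,355), so travel is roughly along world -y. Next I'll measure, with an enlarged crop to confirm.

```bash
python3 - <<'E'
from h import *
for n,box in (("scene",(155,140,345,285)),("side",(190,150,320,380))):
    z=np.load(n+"0.npz"); P=z["P"]; p=z["p"].astype(int); x0,y0,x1,y1=box
    m=np.zeros(P.shape[:2],bool); m[y0:y1,x0:x1]=1; m&=z["d"]>0
    print(n,"table z",np.median(P[...,2][m&(P[...,2]<.02)]))
    dk=m&(p.max(-1)<60)&(P[...,2]>.1)&(P[...,2]<.16)
    k,lab,st,ce=cv2.connectedComponentsWithStats(dk.astype(np.uint8)); b=1+np.argmax(st[1:,4])
    Q=P[lab==b]; rc=cv2.minAreaRect((Q[:,:2]*1000).astype(np.float32))
    print("paddle n",len(Q),"rect",rc,"z",np.percentile(Q[:,2],[1,50,99]))
    c=Q.mean(0); ex=np.linalg.svd(Q-c,full_matrices=False)[2][0]; ex*=-np.sign(ex[1]); ex[2]=0; ex/=np.linalg.norm(ex)
    ey=np.array([-ex[1],ex[0],0]); ang=np.arctan2(ex[1],ex[0])
    s=Q@ex; t=Q@ey; print("ex ang",ang,"s",np.percentile(s,[.3,99.7])*1000,"t",np.percentile(t,[1,99])*1000)
    O=ex*(np.percentile(s,[.3,99.7]).mean()+.060)+ey*((t.min()+t.max())/2-.061); print("origin est",O)
    L=(P-O); lx=L@ex*1000; ly=L@ey*1000; lz=P[...,2]*1000
    wh=m&(p.min(-1)>90)
    for nm,a in (("racktop",wh&(lz>88)&(lz<102)&(abs(ly)<45)),("posts",wh&(lz>74)&(lz<86)&(ly<-50)),("endplate",wh&(lz>65)&(lz<76)&(lx>90)),("kerb",wh&(lz>56)&(lz<63)&(lx>10)),("floor",wh&(abs(lz-48)<4))):
        if a.sum()>5: print(nm,a.sum(),"x",np.percentile(lx[a],[1,50,99]).round(1),"y",np.percentile(ly[a],[1,50,99]).round(1),"z",np.percentile(lz[a],[1,50,99]).round(1))
a=cv2.imread("pics/scene0.png")[140:285,150:350]; b=cv2.imread("pics/side0.png")[150:380,185:325]
a=cv2.resize(a,(480,348),interpolation=2); b=cv2.resize(b,(int(140*2.5),575),interpolation=2)
o=np.zeros((575,835,3),np.uint8)[:, :800]; o[:348,:440]=a[:,:440]; o[:,445:795]=b; cv2.imwrite("pics/crop.png",o)
E
```

```text
scene table z 0.0005435977998491937
paddle n 1388 rect ((564.3911743164062, 25.010818481445312), (226.5714874267578, 31.669967651367188), 79.20773315429688) z [0.12788627 0.13558298 0.14179914]
ex ang -1.757812375674872 s [-241.50554772  -18.9130737 ] t [535.33882642 564.51751982]
origin est [ 0.49344045 -0.02191715  0.        ]
racktop 190 x [-131.   -45.2   -6.8] y [-29.3  -5.7  43.7] z [88.4 95.  98.6]
posts 226 x [-50.2  -0.9  52.6] y [-87.8 -76.3 -66.1] z [74.1 78.4 83.1]
endplate 182 x [120.7 123.6 129.3] y [-36.7  -0.4  32.7] z [65.3 70.9 74.3]
kerb 476 x [ 13.   74.3 124.4] y [-73.6  -6.6  33.6] z [56.1 59.5 62.7]
floor 2052 x [-183.3  -39.3  123.1] y [-77.9  -2.5  33.6] z [44.4 48.4 51.8]
side table z -0.0006846316557869159
paddle n 1271 rect ((563.0225219726562, 20.301895141601562), (229.47988891601562, 31.618183135986328), 79.27442932128906) z [0.12569323 0.13569352 0.140348  ]
ex ang -1.702482000105928 s [-207.29873035   20.02098408] t [542.12801938 575.0198101 ]
origin est [ 0.49463909 -0.03158336  0.        ]
racktop 364 x [-137.8  -50.1   -0.2] y [-28.2   3.3  41.5] z [88.1 93.1 96.8]
posts 250 x [-61.1  28.9  42.1] y [-91.2 -79.3 -67.3] z [74.1 78.5 81. ]
endplate 352 x [113.6 119.5 123. ] y [-45.9 -11.8  22.5] z [65.2 70.5 73.1]
kerb 528 x [ 11.4  76.4 123.4] y [-89.9 -23.3  28.5] z [56.2 59.2 62.7]
floor 3661 x [-331.3   35.8  122. ] y [-95.7  -8.5  32.6] z [44.3 47.2 51.8]
```

View pics/crop.png

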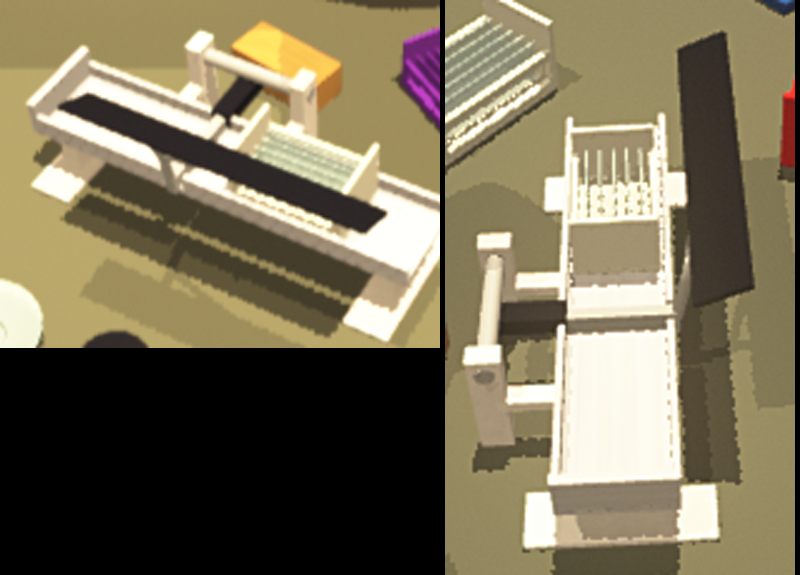

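The crop confirms the target: the small white rack stands in the chute with the gate just ahead of it. The end stop is at the bottom of the side view and the paddle on the right. Side-view yaw disagrees with minAreaRect (both views 79.2°), so I'll recompute with yaw -1.758.

```bash
python3 - <<'E'
from h import *
ang=-1.758; ex=np.array([np.cos(ang),np.sin(ang),0]); ey=np.array([-ex[1],ex[0],0]); O=np.array([.4930,-.0235,0])
for n,box in (("scene",(155,140,345,285)),("side",(190,150,320,380))):
    z=np.load(n+"0.npz"); P=z["P"]; p=z["p"].astype(int); x0,y0,x1,y1=box
    m=np.zeros(P.shape[:2],bool); m[y0:y1,x0:x1]=1; m&=z["d"]>0
    L=P-O; lx=L@ex*1000; ly=L@ey*1000; lz=P[...,2]*1000
    wh=m&(p.min(-1)>80)
    rt=wh&(lz>60)&(lz<102)&(abs(ly)<33)&(lx<-2)&(lx>-170)
    print(n,"rack x hist",np.histogram(lx[rt&(lz>85)],np.arange(-130,0,5)))
    for nm,a in (("rack",rt),("posts",wh&(lz>76)&(lz<84)&(ly<-50)),("endplate",wh&(lz>65)&(lz<76)&(lx>90)),("kerb+",wh&(lz>57)&(lz<62)&(lx>15)&(lx<110)&(ly>15)),("kerb-",wh&(lz>57)&(lz<62)&(lx>15)&(lx<110)&(abs(ly+33)<12))):
        if a.sum()<9: continue
        f=np.polyfit(lx[a],ly[a],1)
        print(nm,a.sum(),"x",np.percentile(lx[a],[1,50,99]).round(1),"y",np.percentile(ly[a],[1,50,99]).round(1),"slope",f[0].round(3))
E
```

```text
scene rack x hist (array([25,  0,  0,  0,  0,  0,  0,  0,  0,  0,  0,  0,  0,  0,  0,  0, 78,
       33,  0,  0,  0,  0,  0,  0,  0]), array([-130, -125, -120, -115, -110, -105, -100,  -95,  -90,  -85,  -80,
        -75,  -70,  -65,  -60,  -55,  -50,  -45,  -40,  -35,  -30,  -25,
        -20,  -15,  -10,   -5]))
rack 1158 x [-156.   -86.1   -4.2] y [-30.8 -10.7  32.6] slope -0.005
posts 147 x [-52.  -17.2  51.1] y [-87.9 -75.3 -65.7] slope 0.005
endplate 182 x [119.  121.9 127.7] y [-36.6  -0.3  32.9] slope 0.257
kerb+ 139 x [ 16.6  61.1 108.7] y [27.6 31.3 33.9] slope -0.003
kerb- 129 x [ 15.9  61.9 108.2] y [-38.6 -34.5 -31.8] slope -0.006
side rack x hist (array([172,  20,   0,   0,   0,   0,   0,   0,   0,   0,   0,   0,   0,
         0,   0,   0,   0, 149,  77,   0,   0,   0,   0,   0,   0]), array([-130, -125, -120, -115, -110, -105, -100,  -95,  -90,  -85,  -80,
        -75,  -70,  -65,  -60,  -55,  -50,  -45,  -40,  -35,  -30,  -25,
        -20,  -15,  -10,   -5]))
rack 1429 x [-129.4  -79.3  -37.9] y [-29.5  -1.6  31.3] slope 0.012
posts 204 x [-49.5  42.   53.7] y [-86.4 -76.5 -66.9] slope -0.001
endplate 353 x [122.6 128.1 130.3] y [-36.4  -2.1  32.2] slope 0.123
kerb+ 149 x [ 16.9  66.4 109.1] y [29.4 31.4 33.2] slope 0.002
kerb- 154 x [ 16.1  66.1 108.6] y [-36.6 -34.4 -32.5] slope -0.002
```

Yaw is confirmed (kerb slopes ≈ 0). The chute origin is about (491.5, -23.2) mm and the rack's rear plate is at x ≈ -130. My plan puts finger A on the paddle at chute y = 70 and finger B at y ≈ 0, with a 52 mm opening. The TCP goes to chute (-147, 35), which is world (553, 115), with a twist of +0.981.

Emit:
jog_arm([
  {"x":19,"y":49,"z":0,"twist":0.06,"grip":52},
  {"x":58,"y":147,"twist":0.2,"grip":52},
  {"x":77,"y":196,"twist":0.26,"grip":52},
  {"x":96,"y":245,"twist":0.33,"grip":52},
  {"x":115,"y":294,"twist":0.39,"grip":52},
  {"x":135,"y":343,"twist":0.46,"grip":52},
  {"x":154,"y":392,"twist":0.52,"grip":52},
  {"x":173,"y":441,"twist":0.59,"grip":52},
  {"x":192,"y":490,"twist":0.65,"grip":52},
  {"x":212,"y":539,"twist":0.72,"grip":52},
  {"x":231,"y":588,"twist":0.79,"grip":52},
  {"x":250,"y":637,"twist":0.85,"grip":52},
  {"x":270,"y":686,"twist":0.92,"grip":52},
  {"x":280,"y":715,"twist":0.95,"grip":52},
  {"x":289,"y":735,"twist":0.981,"grip":52},
  {"x":289,"y":735,"twist":0.981,"grip":52},
  {"x":289,"y":735,"twist":0.981,"grip":52},
  {"x":289,"y":735,"z":-30,"twist":0.981,"grip":52},
  {"x":289,"y":735,"z":-60,"twist":0.981,"grip":52},
  {"x":289,"y":735,"z":-60,"twist":0.981,"grip":52},
])

```text
$.commands[1]: bad value
```

```bash
python3 - <<'E'
from h import *
s=r.read_state(); print(s["time_s"],s["eef_pos"],s["tool_rot"],s["grip_width"],s["wrist_force"])
q=s["tool_rot"]; y=R.from_quat(q[[1,2,3,0]]).as_matrix()[:,1]; print("jaw ang",np.arctan2(y[1],y[0]))
a=[cam(n)[0] for n in("scene","wrist","side")]
o=np.zeros((600,800,3),np.uint8); o[:300,:400]=cv2.resize(a[0],(400,300),interpolation=3); o[300:,:400]=cv2.resize(a[1],(400,300),interpolation=3); o[:,400:]=cv2.resize(a[2][80:380,160:360],(400,600),interpolation=2)
cv2.imwrite("pics/hover.png",o[...,::-1])
E
```

```text
0.1 [ 0.26451766 -0.62083469  0.23197288] [-5.26070096e-04  9.79789540e-01  2.00030433e-01 -8.17686669e-05] 0.09307918645249609 [-0.06009178  1.03010775  0.14036227]
jaw ang -1.1680182802179382
```

View pics/hover.png

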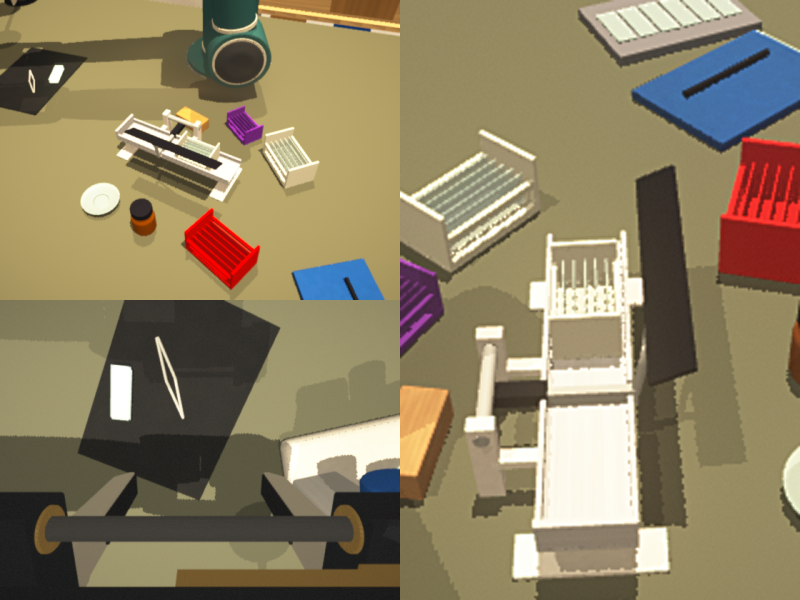

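The call was refused because every row needs all its keys, and the arm hasn't moved; the picture still shows the start state. I'll resend with full rows.

Emit:
jog_arm([
  {"x":19,"y":49,"z":0,"twist":0.06,"grip":52},
  {"x":58,"y":108,"z":0,"twist":0.2,"grip":52},
  {"x":77,"y":166,"z":0,"twist":0.26,"grip":52},
  {"x":96,"y":220,"z":0,"twist":0.33,"grip":52},
  {"x":115,"y":275,"z":0,"twist":0.39,"grip":52},
  {"x":135,"y":330,"z":0,"twist":0.46,"grip":52},
  {"x":154,"y":385,"z":0,"twist":0.52,"grip":52},
  {"x":173,"y":440,"z":0,"twist":0.59,"grip":52},
  {"x":192,"y":490,"z":0,"twist":0.65,"grip":52},
  {"x":212,"y":539,"z":0,"twist":0.72,"grip":52},
  {"x":231,"y":588,"z":0,"twist":0.79,"grip":52},
  {"x":250,"y":637,"z":0,"twist":0.85,"grip":52},
  {"x":270,"y":686,"z":0,"twist":0.92,"grip":52},
  {"x":280,"y":715,"z":0,"twist":0.95,"grip":52},
  {"x":289,"y":735,"z":0,"twist":0.981,"grip":52},
  {"x":289,"y":735,"z":0,"twist":0.981,"grip":52},
  {"x":289,"y":735,"z":0,"twist":0.981,"grip":52},
  {"x":289,"y":735,"z":-30,"twist":0.981,"grip":52},
  {"x":289,"y":735,"z":-60,"twist":0.981,"grip":52},
  {"x":289,"y":735,"z":-60,"twist":0.981,"grip":52},
])

```text
time_s: 2.75
eef_pos: [0.5526, 0.1129, 0.1709]
tool_rot: [-0.001, 0.771, 0.637, -0.001]
wrist_force: [-0.6, -0.0, -0.3]
grip_width: 0.0519
```

```bash
cat > look.py <<'E'
import sys
from h import *
s=r.read_state(); print(s["time_s"],s["eef_pos"],s["grip_width"],s["wrist_force"])
q=s["tool_rot"]; y=R.from_quat(q[[1,2,3,0]]).as_matrix()[:,1]; print("jaw ang",np.arctan2(y[1],y[0]))
ang=-1.758; c,n=np.cos(ang),np.sin(ang); d=s["eef_pos"][:2]*1000-[491.5,-23.2]; print("TCP in chute",d@[c,n],d@[-n,c])
a=[cam(n)[0] for n in("scene","wrist","side")]
o=np.zeros((600,800,3),np.uint8); o[:300,:400]=cv2.resize(a[0][100:310,100:380],(400,300),interpolation=2); o[300:,:400]=cv2.resize(a[1],(400,300),interpolation=3); o[:,400:]=cv2.resize(a[2][80:380,160:360],(400,600),interpolation=2)
cv2.imwrite(f"pics/{sys.argv[1]}.png",o[...,::-1])
E
python3 look.py hover2
```

```text
2.75 [0.55259656 0.11286683 0.17092284] 0.05194424329786774 [-0.62570747 -0.0486832  -0.26751017]
jaw ang -0.1885175059923181
TCP in chute -145.0603519398028 34.70542509930059
```

View pics/hover2.png

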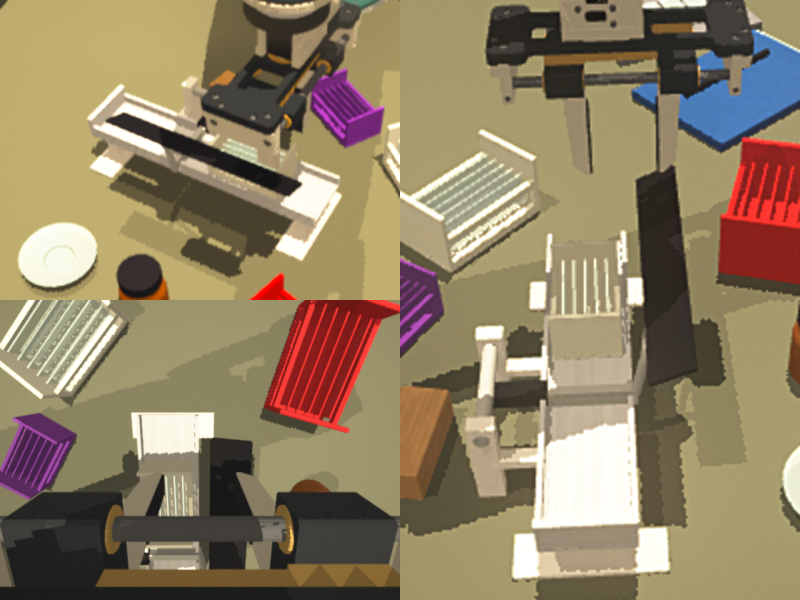

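The fingers straddle correctly: B is in line with the chute, behind the rack's rear plate, and A is over the paddle's near end (side crop tips at (588,170) and (668,165)). I'll back off slightly, open to 56, and press partway with B still above rack height.

Emit:
jog_arm([
  {"x":2,"y":4,"z":0,"twist":0,"grip":56},
  {"x":2,"y":4,"z":-8,"twist":0,"grip":56},
  {"x":2,"y":4,"z":-16,"twist":0,"grip":56},
  {"x":2,"y":4,"z":-24,"twist":0,"grip":56},
  {"x":2,"y":4,"z":-32,"twist":0,"grip":56},
  {"x":2,"y":4,"z":-40,"twist":0,"grip":56},
  {"x":2,"y":4,"z":-46,"twist":0,"grip":56},
  {"x":2,"y":4,"z":-50,"twist":0,"grip":56},
  {"x":2,"y":4,"z":-50,"twist":0,"grip":56},
])

```text
time_s: 4.03
eef_pos: [0.5555, 0.118, 0.1224]
tool_rot: [-0.0, 0.77, 0.638, -0.0]
wrist_force: [-0.8, -0.5, 2.3]
grip_width: 0.056
```

```bash
python3 look.py press1
```

```text
4.025 [0.55547414 0.11798378 0.12241838] 0.056047292841484846 [-0.80185692 -0.49938164  2.31688013]
jaw ang -0.187012605347108
TCP in chute -150.62345207282607 36.58040180296735
```

View pics/press1.png

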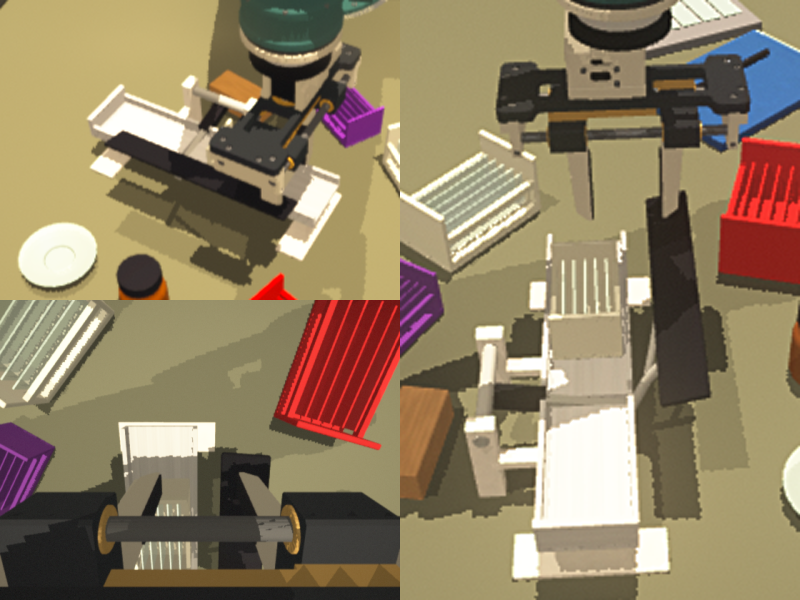

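The paddle is going down at 2.3 N and the gate has almost sunk; the finger tips at side crop (588,215) and (672,215) are still behind the rack (rear top edge at y≈240). I'll go on to tip z ≈ 71.

Emit:
jog_arm([
  {"x":0,"y":0,"z":-8,"twist":0,"grip":56},
  {"x":0,"y":0,"z":-16,"twist":0,"grip":56},
  {"x":0,"y":0,"z":-24,"twist":0,"grip":56},
  {"x":0,"y":0,"z":-30,"twist":0,"grip":56},
  {"x":0,"y":0,"z":-34,"twist":0,"grip":56},
  {"x":0,"y":0,"z":-37,"twist":0,"grip":56},
  {"x":0,"y":0,"z":-37,"twist":0,"grip":56},
])

```text
time_s: 5.05
eef_pos: [0.5555, 0.118, 0.0855]
tool_rot: [-0.0, 0.77, 0.638, -0.0]
wrist_force: [1.0, -0.9, 2.8]
grip_width: 0.0559
```

```bash
python3 look.py press2
```

```text
5.05 [0.55552373 0.11797743 0.08549481] 0.05585044263609988 [ 1.03917846 -0.91482765  2.79040044]
jaw ang -0.18703808473216493
TCP in chute -150.62644798778186 36.63030408974463
```

View pics/press2.png

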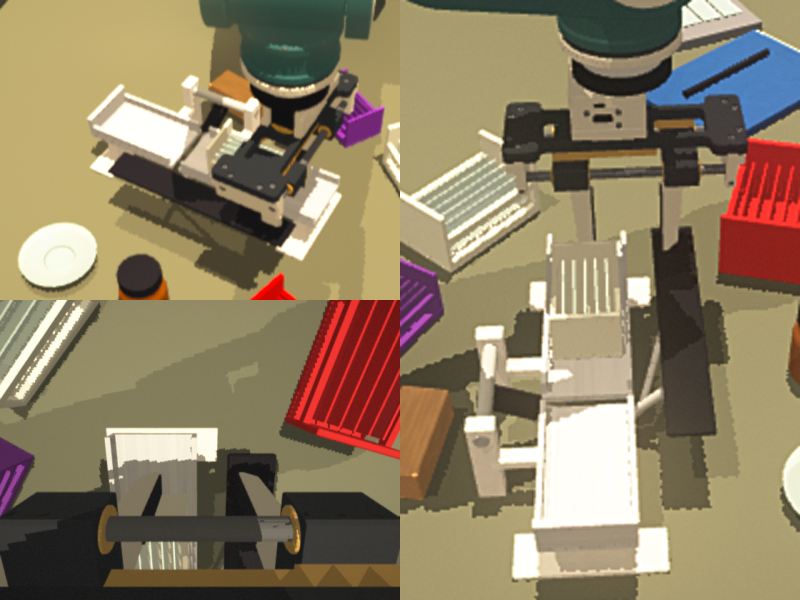

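The gate is down (wrist force z is 2.8 N, right for the lower range) and finger B stands behind the rack's rear plate. Pushing 150 mm along the chute.

Emit:
jog_arm([
  {"x":-0.9,"y":-5,"z":0,"twist":0,"grip":56},
  {"x":-1.9,"y":-10,"z":0,"twist":0,"grip":56},
  {"x":-2.8,"y":-15,"z":0,"twist":0,"grip":56},
  {"x":-3.7,"y":-20,"z":0,"twist":0,"grip":56},
  {"x":-5.6,"y":-29.5,"z":0,"twist":0,"grip":56},
  {"x":-7.4,"y":-39.3,"z":0,"twist":0,"grip":56},
  {"x":-9.3,"y":-49.1,"z":0,"twist":0,"grip":56},
  {"x":-11.2,"y":-59,"z":0,"twist":0,"grip":56},
  {"x":-13,"y":-68.8,"z":0,"twist":0,"grip":56},
  {"x":-14.9,"y":-78.6,"z":0,"twist":0,"grip":56},
  {"x":-16.7,"y":-88.4,"z":0,"twist":0,"grip":56},
  {"x":-18.6,"y":-98.3,"z":0,"twist":0,"grip":56},
  {"x":-20.5,"y":-108.1,"z":0,"twist":0,"grip":56},
  {"x":-22.3,"y":-117.9,"z":0,"twist":0,"grip":56},
  {"x":-24.2,"y":-127.7,"z":0,"twist":0,"grip":56},
  {"x":-26,"y":-137.6,"z":0,"twist":0,"grip":56},
  {"x":-27.9,"y":-147.4,"z":0,"twist":0,"grip":56},
  {"x":-27.9,"y":-147.4,"z":0,"twist":0,"grip":56},
])

```text
time_s: 7.45
eef_pos: [0.5273, -0.0305, 0.0855]
tool_rot: [0.0, 0.77, 0.638, -0.001]
wrist_force: [-0.5, -2.3, 3.3]
grip_width: 0.0562
```

```bash
python3 look.py push1
```

```text
7.45 [ 0.52732427 -0.0305249   0.08552754] 0.05617616934263663 [-0.52237371 -2.28970781  3.27576962]
jaw ang -0.18791781281161976
TCP in chute 0.5295866059355375 36.56161972814822
```

View pics/push1.png

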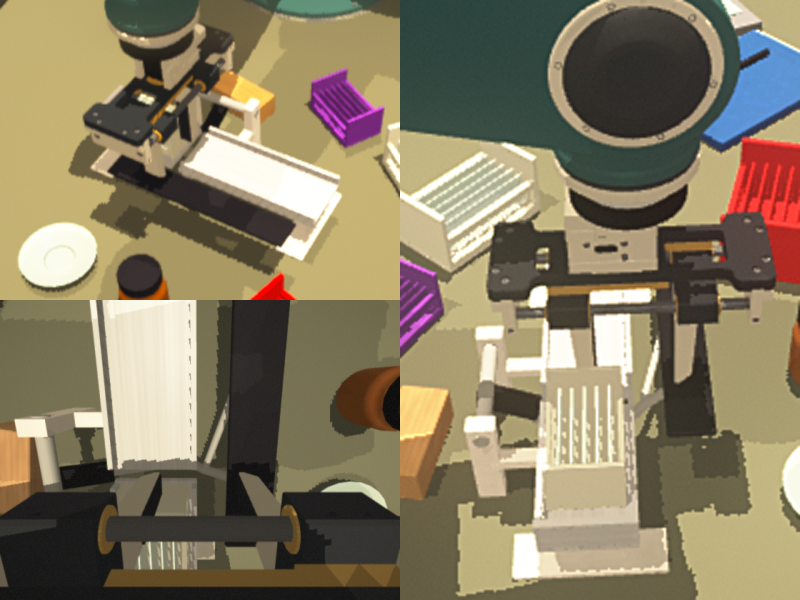

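The rack slides level past the sunken gate, with a push force of 2.3 N and the end stop still a little ahead. Continuing 20 mm, more slowly.

Emit:
jog_arm([
  {"x":-0.9,"y":-4.9,"z":0,"twist":0,"grip":56},
  {"x":-1.9,"y":-9.8,"z":0,"twist":0,"grip":56},
  {"x":-2.8,"y":-14.7,"z":0,"twist":0,"grip":56},
  {"x":-3.3,"y":-17.7,"z":0,"twist":0,"grip":56},
  {"x":-3.7,"y":-19.6,"z":0,"twist":0,"grip":56},
  {"x":-3.7,"y":-19.6,"z":0,"twist":0,"grip":56},
])

```text
time_s: 8.35
eef_pos: [0.5239, -0.0493, 0.0857]
tool_rot: [0.0, 0.77, 0.638, -0.0]
wrist_force: [-0.1, -0.5, 2.9]
grip_width: 0.0557
```

Emit:
jog_arm([
  {"x":-0.2,"y":-1,"z":0,"twist":0,"grip":56},
  {"x":-0.4,"y":-2,"z":0,"twist":0,"grip":56},
  {"x":-0.4,"y":-2,"z":0,"twist":0,"grip":56},
])

```text
time_s: 8.72
eef_pos: [0.5236, -0.051, 0.0857]
tool_rot: [0.0, 0.77, 0.638, 0.0]
wrist_force: [-0.0, 3.2, 2.8]
grip_width: 0.0559
```

Emit:
jog_arm([
  {"x":-0.2,"y":-1,"z":0,"twist":0,"grip":56},
  {"x":-0.2,"y":-1,"z":0,"twist":0,"grip":56},
])

```text
time_s: 8.98
eef_pos: [0.5234, -0.052, 0.0857]
tool_rot: [0.0, 0.77, 0.638, 0.0]
wrist_force: [0.3, 4.1, 2.5]
grip_width: 0.0559
```

Emit:
jog_arm([
  {"x":-0.2,"y":-1,"z":0,"twist":0,"grip":56},
  {"x":-0.2,"y":-1,"z":0,"twist":0,"grip":56},
])

```text
time_s: 9.22
eef_pos: [0.5232, -0.0529, 0.0857]
tool_rot: [-0.0, 0.77, 0.638, 0.0]
wrist_force: [0.9, 5.1, 2.6]
grip_width: 0.0559
```

```bash
python3 look.py push2
```

```text
9.225 [ 0.52321461 -0.05292555  0.08566582] 0.055915626149487814 [0.91711494 5.12176489 2.5698468 ]
jaw ang -0.18710248338199437
TCP in chute 23.303726981290172 36.69279919646174
```

View pics/push2.png

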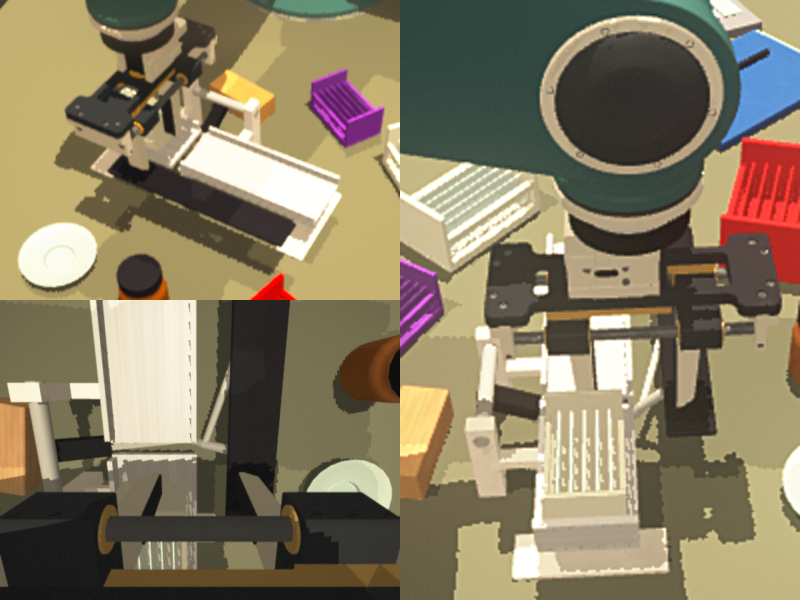

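The rack looks about home (side crop front plate at y≈500, stop at ≈515) and TCP x is 23.3 against the expected 23.5, but the force climbs only about 1 N/mm. I'll push a little more to be sure.

Emit:
jog_arm([
  {"x":-0.2,"y":-1,"z":0,"twist":0,"grip":56},
  {"x":-0.4,"y":-2,"z":0,"twist":0,"grip":56},
  {"x":-0.4,"y":-2,"z":0,"twist":0,"grip":56},
  {"x":-0.4,"y":-2,"z":0,"twist":0,"grip":56},
])

```text
time_s: 9.88
eef_pos: [0.5232, -0.0532, 0.086]
tool_rot: [-0.001, 0.77, 0.638, 0.002]
wrist_force: [2.9, 21.6, 6.3]
grip_width: 0.056
```

Emit:
jog_arm([
  {"x":-0.2,"y":-1,"z":0,"twist":0,"grip":56},
  {"x":-0.4,"y":-2,"z":0,"twist":0,"grip":56},
  {"x":-0.4,"y":-2,"z":0,"twist":0,"grip":56},
  {"x":-0.4,"y":-2,"z":0,"twist":0,"grip":56},
])

```text
time_s: 10.38
eef_pos: [0.5232, -0.0535, 0.0864]
tool_rot: [-0.002, 0.77, 0.638, 0.003]
wrist_force: [4.8, 37.3, 9.4]
grip_width: 0.0561
```

```bash
python3 - <<'E'
from h import *
ang=-1.758; ex=np.array([np.cos(ang),np.sin(ang),0]); ey=np.array([-ex[1],ex[0],0]); O=np.array([.4915,-.0232,0])
p,d,i,M=cam("side"); P=pts(d,i,M); L=(P-O)*1000; lx=L@ex; ly=L@ey; lz=L[...,2]; w=(p.min(-1)>60)&(d>0)&(abs(ly)<33)
a=w&(lz>90)&(lz<100)&(lx>0)&(lx<140); print("rack top x",np.histogram(lx[a],np.arange(0,140,4)))
b=w&(lz>80)&(lx>95)&(lx<140);print("front",np.percentile(lx[b],[5,50,95]))
b=w&(lz>67)&(lz<75)&(lx>105)&(lx<140);print("stop",np.percentile(lx[b],[5,50,95]))
E
```

```text
rack top x (array([  0,   0,   0,   0,   0,   0,   1,   3,  69, 123,   0,   0,   0,
         0,   0,   0,   0,   0,   0,   0,   0,   0,   0,   0,   0,   0,
         0,   0,   0,  15, 172,  15,   0,   0]), array([  0,   4,   8,  12,  16,  20,  24,  28,  32,  36,  40,  44,  48,
        52,  56,  60,  64,  68,  72,  76,  80,  84,  88,  92,  96, 100,
       104, 108, 112, 116, 120, 124, 128, 132, 136]))
front [ 95.22428248  96.81878165 123.62640891]
stop [122.36318365 126.24807237 129.76228176]
```

It stopped dead at 23.9 with the force rising steeply to 37 N, so it is home. I'll back off 9 mm with the paddle still held, then lift.

Emit:
jog_arm([
  {"x":0.4,"y":2,"z":0,"twist":0,"grip":56},
  {"x":0.8,"y":4,"z":0,"twist":0,"grip":56},
  {"x":1.2,"y":6,"z":0,"twist":0,"grip":56},
  {"x":1.7,"y":8.8,"z":0,"twist":0,"grip":56},
  {"x":1.7,"y":8.8,"z":0,"twist":0,"grip":56},
])

```text
time_s: 11.05
eef_pos: [0.5241, -0.0482, 0.0857]
tool_rot: [0.0, 0.77, 0.638, -0.0]
wrist_force: [0.0, -1.1, 2.0]
grip_width: 0.0564
```

Emit:
jog_arm([
  {"x":0,"y":0,"z":8,"twist":0,"grip":56},
  {"x":0,"y":0,"z":18,"twist":0,"grip":56},
  {"x":0,"y":0,"z":28,"twist":0,"grip":56},
  {"x":0,"y":0,"z":38,"twist":0,"grip":56},
  {"x":0,"y":0,"z":50,"twist":0,"grip":56},
  {"x":0,"y":0,"z":62,"twist":0,"grip":56},
  {"x":0,"y":0,"z":74,"twist":0,"grip":56},
  {"x":0,"y":0,"z":90,"twist":0,"grip":56},
  {"x":0,"y":0,"z":120,"twist":0,"grip":56},
  {"x":0,"y":0,"z":160,"twist":0,"grip":56},
  {"x":0,"y":40,"z":190,"twist":0,"grip":56},
  {"x":0,"y":90,"z":200,"twist":0,"grip":56},
  {"x":0,"y":140,"z":200,"twist":0,"grip":56},
  {"x":0,"y":190,"z":200,"twist":0,"grip":56},
  {"x":0,"y":230,"z":200,"twist":0,"grip":56},
  {"x":0,"y":230,"z":200,"twist":0,"grip":56},
])

```text
time_s: 13.05
eef_pos: [0.5238, 0.184, 0.286]
tool_rot: [-0.0, 0.769, 0.639, 0.0]
wrist_force: [-0.1, 0.7, 0.0]
grip_width: 0.0559
```

```bash
python3 look.py done; python3 - <<'E'
from h import *
ang=-1.758; ex=np.array([np.cos(ang),np.sin(ang),0]); ey=np.array([-ex[1],ex[0],0]); O=np.array([.4915,-.0232,0])
p,d,i,M=cam("side"); P=pts(d,i,M); L=(P-O)*1000; lx=L@ex; ly=L@ey; lz=L[...,2]; w=(p.min(-1)>60)&(d>0)&(abs(ly)<28)
a=w&(lz>90)&(lz<100)&(lx>0)&(lx<140); print("rack top x",np.histogram(lx[a],np.arange(24,140,4)))
g=(d>0)&(abs(ly)<26)&(abs(lx)<8); print("gate z",np.percentile(lz[g],[5,50,95]))
k=(d>0)&(p.max(-1)<60)&(abs(lx+60)<60)&(ly>40)&(ly<100)&(lz>50); print("paddle",np.median(ly[k]),np.median(lz[k]))
E
```

```text
13.05 [0.523826   0.18396459 0.286046  ] 0.05593330635442254 [-0.0914539   0.65792893  0.01536656]
jaw ang -0.18403782413630704
TCP in chute -209.56137500320375 -6.794627667262756
rack top x (array([  0,   0,  68,  93,   0,   0,   0,   0,   0,   0,   0,   0,   0,
         0,   0,   0,   0,   0,   0,   0,   0,   0,   0,  17, 175,   3,
         0,   0]), array([ 24,  28,  32,  36,  40,  44,  48,  52,  56,  60,  64,  68,  72,
        76,  80,  84,  88,  92,  96, 100, 104, 108, 112, 116, 120, 124,
       128, 132, 136]))
gate z [57.57336883 59.08711827 60.71362863]
paddle 62.11183340701981 132.94956539219933
```

View pics/done.png

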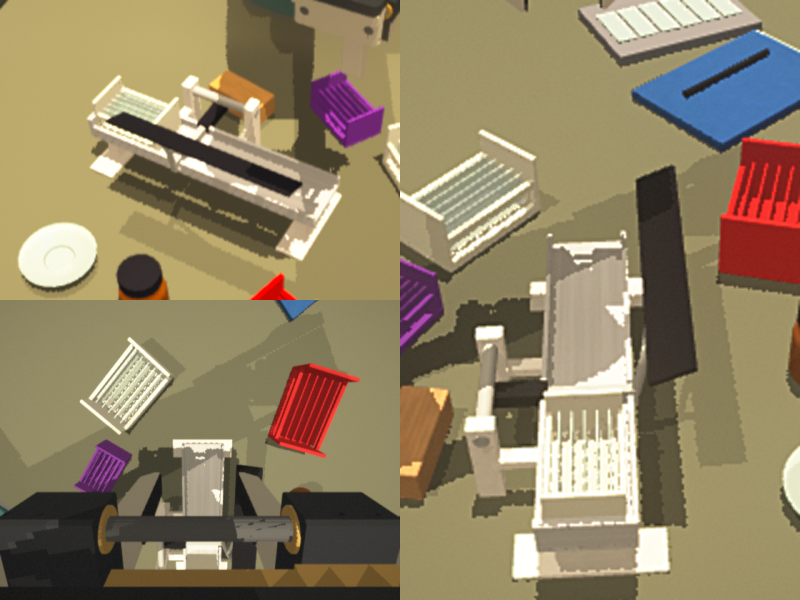

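The rack sits home at the end stop, the gate is up behind it (top 59 mm, paddle 133 mm), the bystanders are in place and the robot is clear.

```bash
python3 -c "
from cell import r
print(r.sign_off())"
```

```text
the job is handed in; nothing more can be done
None
```

The job is done and handed in at about 13 s. I held the paddle down with one finger at chute y≈70 and pushed the small white rack past the sunken gate with the other. I stopped when it came hard against the end stop, backed off a few millimetres with the paddle still held, and lifted away.

**Last checks:**
- **Rack:** its end plates sit at the stop and did not move when I let go.
- **Gate:** it is up, with its top at about 59 mm (nominal 60).
- **Paddle:** it is back at about 133 mm, its shut height.
- **Bystanders:** by eye, the jar, dish and slide box look unmoved; I did not measure them.
- **Robot:** it is clear, with wrist force near zero.

**Checks that disagreed or came close:**
- The two cameras differed by 3–6 mm along the chute, so I judged "home" by the hard stop. The finger stopped at x≈23.9 mm, against the 23.5 expected.
- To confirm the stop, the last push reached about 37 N sideways at the wrist. That push was through the finger, not the gripper's body.
- My first move call was refused for missing values, and nothing moved.

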